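Wind up the plate of a pickle press

ROBOT

A 7-joint arm with a two-finger parallel gripper is mounted at the origin on the work surface. World frame = base frame: x ahead of the robot, y to its left, z up, the work surface at z = 0. Lengths are in mm, angles in rad, forces in N, time in s.
With the tool pointing down it reaches from about 400 to 850 mm from the base axis. Payload 10.4 kg.
Tool frame: the origin (TCP) lies midway between the tips of the shut fingers; the grasp point (between the pads) lies 19 mm behind it; z points along the fingers, y is the line along which they close (so a half turn about z gives the same grasp; the last joint's range is limited). The gripper opens to 85 mm and grips with 20 to 120 N. Pads are 22 mm wide; open, the fingers measure 114 mm over their backs; the gripper's body (76 mm by 85 mm) begins 54 mm behind the grasp point. The pads swing forward as they close: fully open they stand 13 mm farther back than shut.
Start: joints at [1.308, 0.332, -0.065, 1.46, 0.022, 1.35, -0.088], TCP at [148.463, -607.132, 231.338] pointing down, gripper open.
Joint ranges: [-2.6, 2.6], [-0.5, 2.12], [-1.47, 1.34], [0.16, 2.42], [-1.27, 4.41], [0.06, 2.06], [-2.6, 2.6]. Speed limits (rad/s): [2.22, 2.22, 2.79, 2.79, 3.14, 3.14, 3.14].

INTERFACE

Orientations are given as a unit quaternion [x, y, z, w].
In Python, from station import r, optics gives the robot as it stands.
- The arm moves only by the shell command python3 -m creep 'ROWS'. ROWS is JSON, a list of rows, each an object with "dp": the shift along the tool's x, y, z in m, a list of three; "turn": the turn, a rotation vector about the tool's x, y, z in degrees, a list of three; "fingers": the opening in per cent of the stroke, from 0 (shut) to 100 (fully open). In form: [{"dp": [dx, dy, dz], "turn": [ax, ay, az], "fingers": fingers}, ...]. A call has 1 to 12 rows; each row shifts and turns the commanded pose from where the row before left it, along the tool's axes as they then stand; what a row does not reach is not made up. A row lasts 1/12 s, in which the tool goes at most 41.7 mm and 7.16 degrees, less where a joint would pass 70% of its speed; a pose out of reach is approached as far as the arm can. A call with a gripper value outside its range is refused whole. The fingers move at their own pace and stop on an object; the grip force is fixed at half the most. Time passes only in rows, so rows that do not move let the fingers close. It gives the time, the measured TCP pose, the force, the opening and the grip force at its end, in the units of the state.
- r.read_state(): the state, without advancing time (a new reading comes with each control period).
- optics.get_image(name): name is "side" or "top"; returns a dict with "color" (400x640x3 uint8, red, green, blue), "range_z" (400x640 float32, mm along the optical axis (not along the pixel's ray), 0 where there is no reading), "intrinsics" (3x3 intrinsics, pixels), "dist_coeffs" ([k1, k2, p1, p2, k3] as OpenCV has them; the pictures are not rectified), "R" (3x3) and "t" (3): a world point X has camera coordinates R X + t. Camera axes: x right, y down, z forward; pixel columns grow to the right and rows downward; lengths in mm; the calibration is good to about 2 mm. A picture is of the moment at which its call begins.
- r.hand_in(): hands the job in; it is judged then, once.
The state is a dict: "t": time; "joint_positions": joint angles; "dq": joint speeds; "joint_efforts": joint torques, N m; "tool_pos": TCP position; "ee_rot": TCP orientation; "contact_force": force on the tool from outside, world axes, zero at the start; "wrist_torque": the same for the moment, N m; "finger_gap": finger opening in mm; "grasp_force": force on a finger pad.
Only numpy, scipy, OpenCV 4.12 (cv2) and the standard library are available. Lean on these libraries where they do the work, as an engineer would, in place of code of your own. Each camera call takes 0.05 s, during which the arm holds its last target. There are 200 camera calls.

TASK

The pressing plate of the glass pickle press on the worktop hangs part of the way down on its loose screw. Without gripping it, push the wings of the knob on top of the press round with a fingertip, anticlockwise as seen from above, stroke after stroke, until the screw reaches its stop and the plate is fully up under the lid, so that the press can be opened and filled. Work gently, so that the press stays standing where it is and is not lifted, tipped or shoved along, and leave the jars, the can and the canister round it alone.

Things in the scene. Friction and masses are not known exactly. Their poses are not given: they have to be found in the camera images.
- press: whole pickle press, loose, about 1.6 kg: glass container 150 x 206 mm (its x, y), white lid 162 x 218 mm with its top 104 mm above the worktop, grey clips at the short ends (243 mm over them), screw boss in the middle of the lid up to 114 mm. Origin: centre of the underside, z up. Stands by its own weight: a sideways push at the knob above about 5 N tips or shifts it.
- knob (a point): centre of the grey two-winged knob, on the vertical screw axis through the middle of the press, half-way up the wings. The wings form a bar 92 mm tip to tip, 10 mm thick (round tips 13), 20 mm high; hub 25 mm diameter, 2 mm higher and 4 mm lower than the wings; below it an 18 mm spindle. x points along one wing. It rises with the screw: 187 mm above the worktop at the stop.
- screw (a joint): turn of knob and screw, rad, growing anticlockwise seen from above: 0 is the stop with the plate fully up, -31 fully down. Knob and plate rise 12 mm per anticlockwise turn (1.91 mm per rad). At reading q the wings' bar lies along the press's x axis turned by q about the vertical. Turns easily (0.022 N m, under 1 N at mid-wing) and stays where it is left.
- preserve_jar_mid (a point): bystander: amber glass jar with metal cap, 72 mm diameter, 92 mm high; point at its centre half-way up
- spice_jar_mid (a point): bystander: spice jar with black cap, 46 mm diameter, 105 mm high; point at its centre half-way up
- fish_can_mid (a point): bystander: flat food can, 84 mm diameter, 38 mm high; point at its centre half-way up
- canister_mid (a point): bystander: clear square canister with white lid, 88 x 88 mm, 74 mm high; point at its centre half-way up

How it is judged (in metres and radians):
At the end, for the whole second after the job is handed in: The screw stands within 0.4 rad of its upper stop (plate within 1 mm of fully up) and is at rest; the press stands flat and at rest within 30 mm of where it was; each of the four bystanders is within 15 mm of where it was (value of joint screw above -0.4 rad and velocity of joint screw between -0.1 and 0.1 rad/s and distance of press from where it was at the start of the episode below 0.03 m and angle between press's own z axis and vertical below 0.03 rad and linear speed of press below 0.01 m/s and distance of each of preserve_jar_mid, spice_jar_mid, fish_can_mid, canister_mid from where it was at the start of the episode below 0.015 m); the robot touches nothing.
It fails at once if the press is lifted by 15 mm (height (world z) of press above 0.015 m).
It fails at once if the press is tipped by more than 0.15 rad (angle between press's own z axis and vertical above 0.15 rad).
It fails at once if the press is shoved more than 30 mm from its place (distance of press from where it was at the start of the episode above 0.03 m).
It fails at once if the press or its knob is gripped, or pushed roughly: more than 12 N in all from the fingers (contact force between the fingers and press above 12 N).
It fails at once if a bystander is moved by more than 15 mm (distance of any of preserve_jar_mid, spice_jar_mid, fish_can_mid, canister_mid from where it was at the start of the episode above 0.015 m).
It also fails if it takes over 72 s, if anything falls off the work surface, if the arm or the gripper's body presses on something with over 40 N, if the wrist force passes 120 N, or if a joint passes its speed limit or range.

## Working session

There is one attempt and no reset: what is moved stays moved. The work goes in short steps, Python scripts to look and compute and a shell command to move; the robot and the scene stay as the last step left them, time stands still between calls to the robot, and variables do not carry over. Pictures are saved under pics/ and viewed, at most 10 in all, crops included, and the job is handed in when it is done.

```bash
ls; mkdir -p pics; python3 - <<'E'
from station import r, optics
import cv2, numpy as np
s=r.read_state(); print(s)
for n in("top","side"):
    o=optics.get_image(n); cv2.imwrite(f"pics/{n}0.png",o["color"][...,::-1]); np.savez(f"{n}0.npz",**o)
    print(n,o["intrinsics"],o["dist_coeffs"],o["R"],o["t"], -np.array(o["R"]).T@o["t"])
E
```

```text
pics
{'t': 0.0, 'joint_positions': array([ 1.30838825,  0.33286604, -0.06468784,  1.46097695,  0.02163286,
        1.34990795, -0.08847776]), 'dq': array([ 0.00028683, -0.00072848, -0.00019412,  0.00159996,  0.0010379 ,
       -0.00130388,  0.00041619]), 'joint_efforts': array([ 2.09555088e-03, -6.25444651e+01,  5.05123765e-02, -3.91600049e+01,
        1.63195952e-02,  9.99903772e-03,  4.65485323e-05]), 'tool_pos': array([ 148.3299541 , -606.73856015,  230.50254876]), 'ee_rot': array([ 9.92817479e-01,  1.19636614e-01, -1.39691085e-04, -7.17518288e-04]), 'contact_force': array([-1.41311253,  0.05033953, -0.43287146]), 'wrist_torque': array([-0.00895182, -0.07382853, -0.07126201]), 'grasp_force': 0.0, 'finger_gap': 85.45001872351803}
top [[415.64375715   0.         319.60287359]
 [  0.         415.64375715 202.52364271]
 [  0.           0.           1.        ]] [-0.05980079  0.          0.          0.          0.        ] [[-0.00185215 -0.99998531 -0.00509392]
 [-0.99890673  0.00208805 -0.04670092]
 [ 0.04671087  0.00500185 -0.99889593]] [  64.6032655   599.34466898 1262.09917703] [ 539.85532986   57.0380241  1289.0247606 ]
side [[368.4352939    0.         318.33913435]
 [  0.         368.4352939  203.2158348 ]
 [  0.           0.           1.        ]] [-0.06125361  0.          0.          0.          0.        ] [[-0.78138981 -0.62385738  0.01522932]
 [-0.45330748  0.55066332 -0.70091529]
 [ 0.42888495 -0.55459163 -0.71308192]] [526.95140846 338.20620082 872.86359984] [190.70779762 626.58762756 851.45203388]
```

View pics/top0.png

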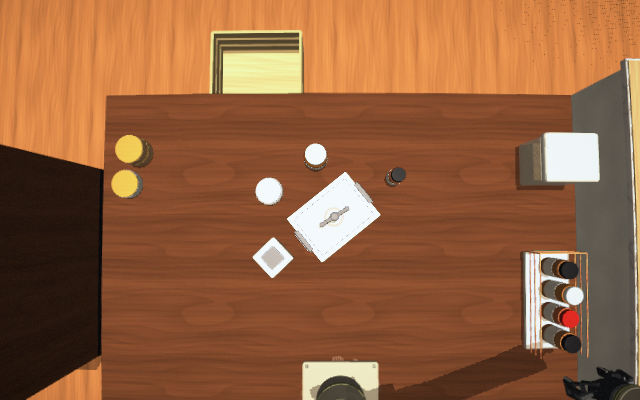

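View pics/side0.png

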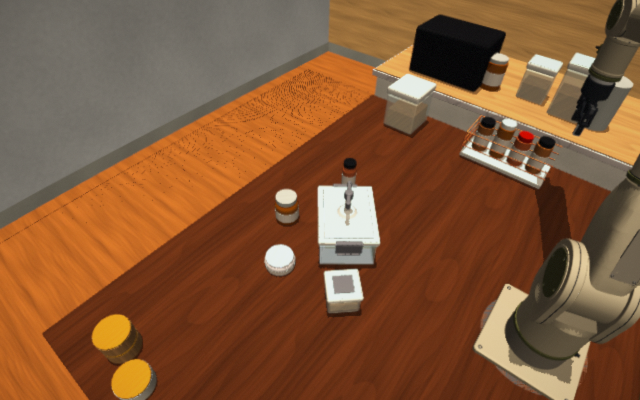

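The top view shows the press lid around (334,216), the knob bar from about (320,224) to (349,209), the preserve jar at (316,155), the spice jar at (397,176), the can at (269,191) and the canister at (272,257). The side view shows the knob at (348,195).

```bash
cat > h.py <<'E'
import cv2, numpy as np
def ray(o,uv):
    p=cv2.undistortPoints(np.float64(uv).reshape(-1,1,2),o["intrinsics"],o["dist_coeffs"])[:,0]
    d=np.c_[p,np.ones(len(p))]@o["R"]; return -o["R"].T@o["t"],d
def onplane(o,uv,z):
    c,d=ray(o,uv); return c+d*((z-c[2])/d[:,2])[:,None]
def cloud(o,mask):
    v,u=np.nonzero(mask&(o["range_z"]>0)); c,d=ray(o,np.c_[u,v]); return c+d*o["range_z"][v,u][:,None]
E
python3 - <<'E'
from h import *
o=dict(np.load("top0.npz")); img=o["color"].astype(int)
mx,mn=img.max(2),img.min(2)
w=np.zeros((400,640),bool); w[165:270,280:390]=1
lid=(mn>150)&w
n,l,st,ce=cv2.connectedComponentsWithStats(lid.astype(np.uint8)); k=1+st[1:,4].argmax()
c=max(cv2.findContours((l==k).astype(np.uint8),0,2)[0],key=cv2.contourArea)
box=cv2.boxPoints(cv2.minAreaRect(c)); P=onplane(o,box,104); print("lid",P.round(1),P.mean(0).round(1),[np.linalg.norm(P[i]-P[i-1]).round(1) for i in range(4)])
e=P[1]-P[0];f=P[2]-P[1]
S=e if np.linalg.norm(e)<np.linalg.norm(f) else f
print("press x axis deg mod180",np.degrees(np.arctan2(S[1],S[0])))
full=np.ones_like(w)
H=cloud(o,full&(o["range_z"]>0)); HZ=np.zeros((400,640));HZ[o["range_z"]>0]=H[:,2]
wk=np.zeros_like(w); wk[195:240,310:360]=1
m=wk&(HZ>122); Q=cloud(o,m); print("knob px",m.sum(),"z pct",np.percentile(Q[:,2],[5,25,50,75,95]).round(1))
v,u=np.nonzero(m); 
g=wk&(mx<165)&(mx>60);n,l,st,ce=cv2.connectedComponentsWithStats(g.astype(np.uint8)); k=1+st[1:,4].argmax(); g=l==k
for nm,mm in(("depth",m),("colour",g)):
    v,u=np.nonzero(mm); rr=cv2.minAreaRect(np.c_[u,v].astype(np.float32)); 
    R=onplane(o,np.c_[u,v],float(np.median(Q[:,2])))[:,:2]; ev,V=np.linalg.eigh(np.cov((R-R.mean(0)).T)); a=V[:,1]
    t=(R-R.mean(0))@a; print(nm,len(u),R.mean(0).round(1),"ang",np.degrees(np.arctan2(a[1],a[0])).round(1),"len",np.ptp(t).round(1), rr)
for y in range(203,230): print(y,' '.join(f"{int(x):3d}" for x in HZ[y,316:354]))
s=dict(np.load("side0.npz")); 
cv2.imwrite("pics/sk.png",cv2.resize(s["color"][165:275,290:400,::-1],None,fx=5,fy=5,interpolation=cv2.INTER_NEAREST))
for nm,px in(("jar",(316,154)),("spice",(398,174)),("can",(269,190)),("canister",(273,256))):
    z=HZ[px[1],px[0]]; print(nm,onplane(o,px,z).round(0))
E
```

```text
lid [[ 544.   166.5  104. ]
 [ 690.3  -15.6  104. ]
 [ 564.2 -115.8  104. ]
 [ 419.2   66.   104. ]] [554.4  25.3 104. ] [np.float64(160.2), np.float64(233.6), np.float64(161.1), np.float64(232.6)]
press x axis deg mod180 -141.50971755037727
knob px 164 z pct [178.8 180.9 182.4 184.  186. ]
depth 164 [555.4  24.5] ang 122.5 len 88.6 ((334.0, 215.99998474121094), (8.610211372375488, 32.82643127441406), 47.72631072998047)
colour 38 [500.  -34.6] ang 122.2 len 26.5 ((355.0, 236.0), (6.0, 8.0), 90.0)
203 107 105 107 106 106 104 107 108 105 106 104 106 105 107 101 108 109 110 103 104 107 104 103 108 104 103 106 106 106 104 107 106 106 104 104 106 104 107
204 105 107 107 104 104 109 105 103 108 104 107 105 106 109 108 108 105 108 106 111 105 105 103 104 107 107 106 111 108 107 107 106 106 104 110 104 106 107
205 104 107 108 108 103 108 105 104 107 110 107 109 111 105 107 103 111 110 108 109 107 100 105 107 107 106 110 106 103 106 105 106 107 108 107 105 105 111
206 111 102 107 106 103 106 107 107 104 102 109 107 100 111 109 109 108 105 104 103 103 102 104 108 105 110 108 109 105 107 181 18
[... 3015 characters left out ...]
80 185 102 109 104 101 106 104 106 107 106 110 106 107 106 107 108 107 104 106 110 104 111 110 109 103 107 108 104 102 104 104 107
227 108 104 108 107 105 107 106 107 105 108 106 107 106 108 106 104 110 105 105 107 107 104 107 104 109 105 105 106 103 105 106 108 107 108 107 104 108 107
228 110 111 104 102 108 103 108 109 104 105 104 106 105 107 103 105 105 106 104 104 106 102 104 105 107 107 108 106 108 107 106 108 105 102 111 105 103 104
229 108 104 107 106 108 106 104 106 105 109 110 103 107 104 105 107 104 109 105 105 105 106 107 106 104 104 109 106 104 105 104 105 109 104 108 107 105 110
jar [[737.  73.  90.]]
spice [[ 676. -161.  109.]]
can [[637. 216.  38.]]
canister [[441. 199.  81.]]
```

View pics/sk.png

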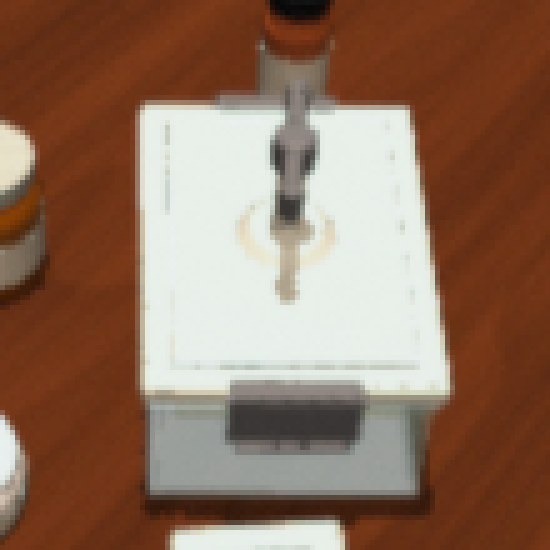

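Knob axis is at about (555, 24.5). The bar top is at about 182 and the bar lies at 122.5°, with the press x axis at 38.5°, so q ≈ -7.96 rad (about 456° to go). Height and angle agree. Plan: shut the fingers, turn the tool so that tool x = world y and tool y = world x, then orbit the tip behind a wing at a radius of about 38 mm.

```bash
python3 -m creep '[{"dp":[0,0,0],"turn":[0,0,-6.93],"fingers":0},{"dp":[0,0,0],"turn":[0,0,-6.93],"fingers":0},{"dp":[0,0,0],"turn":[0,0,-6.93],"fingers":0},{"dp":[0,0,0],"turn":[0,0,-6.93],"fingers":0},{"dp":[0,0,0],"turn":[0,0,-6.93],"fingers":0},{"dp":[0,0,0],"turn":[0,0,-6.93],"fingers":0},{"dp":[0,0,0],"turn":[0,0,-6.93],"fingers":0},{"dp":[0,0,0],"turn":[0,0,-6.93],"fingers":0},{"dp":[0,0,0],"turn":[0,0,-6.93],"fingers":0},{"dp":[0,0,0],"turn":[0,0,-6.93],"fingers":0},{"dp":[0,0,0],"turn":[0,0,-6.93],"fingers":0},{"dp":[0,0,0],"turn":[0,0,0],"fingers":0}]'; python3 -c "
from station import r; print(r.read_state()['joint_positions'])"
```

```text
t: 1.1
tool_pos: [148.3, -606.9, 230.8]
ee_rot: [0.705, 0.709, 0.0, -0.0]
contact_force: [-0.2, -0.1, 0.1]
finger_gap: -0.1
grasp_force: 0.0
[ 1.44805752  0.34419257 -0.24457931  1.45196194  0.083543    1.35643204
  1.20457627]
```

```bash
python3 -m creep '[{"dp":[0.03,0.02,0],"turn":[0,0,0],"fingers":0},{"dp":[0.03,0.02,0],"turn":[0,0,0],"fingers":0},{"dp":[0.03,0.02,0],"turn":[0,0,0],"fingers":0},{"dp":[0.03,0.02,0],"turn":[0,0,0],"fingers":0},{"dp":[0.03,0.02,0],"turn":[0,0,0],"fingers":0},{"dp":[0.03,0.02,0],"turn":[0,0,0],"fingers":0},{"dp":[0.03,0.02,0],"turn":[0,0,0],"fingers":0},{"dp":[0.03,0.02,0],"turn":[0,0,0],"fingers":0},{"dp":[0.03,0.02,0],"turn":[0,0,0],"fingers":0},{"dp":[0.03,0.02,0],"turn":[0,0,0],"fingers":0},{"dp":[0.03,0.02,0],"turn":[0,0,0],"fingers":0},{"dp":[0.03,0.02,0],"turn":[0,0,0],"fingers":0}]'; python3 -c "
from station import r; print(r.read_state()['joint_positions'])"
```

```text
t: 2.1
tool_pos: [389.2, -245.6, 231.3]
ee_rot: [0.709, 0.705, -0.0, 0.0]
contact_force: [-0.1, -0.2, 0.3]
finger_gap: -0.3
grasp_force: 0.0
[ 1.06554882e+00 -3.68184730e-03 -5.92659829e-01  1.84739506e+00
 -1.81091888e-03  1.29699367e+00  4.67944197e-01]
```

```bash
python3 -m creep '[{"dp":[0.029,0.019,0],"turn":[0,0,0],"fingers":0},{"dp":[0.029,0.019,0],"turn":[0,0,0],"fingers":0},{"dp":[0.029,0.019,0],"turn":[0,0,0],"fingers":0},{"dp":[0.029,0.019,0],"turn":[0,0,0],"fingers":0},{"dp":[0.029,0.019,0],"turn":[0,0,0],"fingers":0},{"dp":[0.029,0.019,0],"turn":[0,0,0],"fingers":0},{"dp":[0.029,0.019,0],"turn":[0,0,0],"fingers":0},{"dp":[0.031,0.021,0],"turn":[0,0,0],"fingers":0},{"dp":[0,0,0],"turn":[0,0,0],"fingers":0}]'; python3 -c "
from station import r,optics; print(r.read_state()['joint_positions'])
import cv2
o=optics.get_image('side');cv2.imwrite('pics/s1.png',cv2.resize(o['color'][100:260,250:450,::-1],None,fx=3.5,fy=3.5))"
```

```text
t: 2.85
tool_pos: [544.6, -5.9, 231.2]
ee_rot: [0.706, 0.708, 0.002, -0.001]
contact_force: [-1.2, 1.6, 0.2]
finger_gap: -0.2
grasp_force: 0.0
[ 0.65884313  0.25083404 -0.84360359  1.64136976  0.18801584  1.33395905
 -0.21035273]
```

View pics/s1.png

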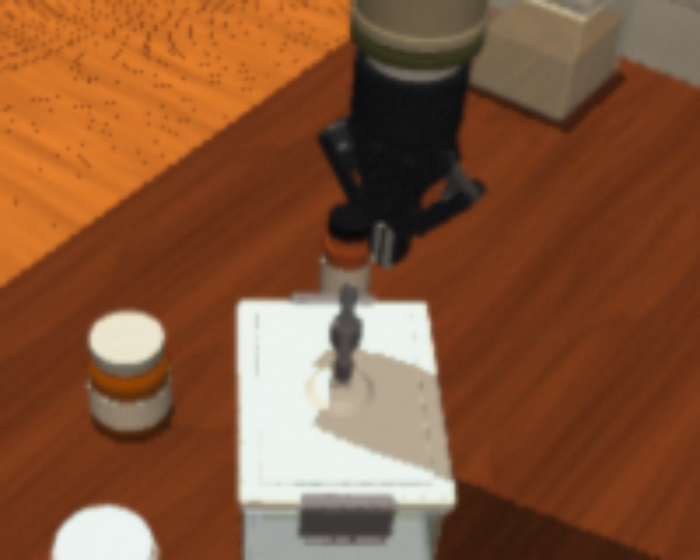

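The tip hangs at about (385,255) in this crop, behind the wing and clear of the knob, whose bar runs from (348,290) to (340,380). Next is the settle and descent.

```bash
python3 -m creep '[{"dp":[0,0,0],"turn":[0,0,0],"fingers":0},{"dp":[0,0,0],"turn":[0,0,0],"fingers":0},{"dp":[0,0,0.01],"turn":[0,0,0],"fingers":0}]'; python3 -m creep '[{"dp":[0,0,0.012],"turn":[0,0,0],"fingers":0},{"dp":[0,0,0.012],"turn":[0,0,0],"fingers":0},{"dp":[0,0,0.012],"turn":[0,0,0],"fingers":0},{"dp":[0,0,0.01],"turn":[0,0,0],"fingers":0},{"dp":[0,0,0.006],"turn":[0,0,0],"fingers":0},{"dp":[0,0,0],"turn":[0,0,0],"fingers":0},{"dp":[0,0,0],"turn":[0,0,0],"fingers":0}]'
```

```text
t: 3.15
tool_pos: [543.3, -14.7, 222.5]
ee_rot: [0.709, 0.706, 0.0, 0.001]
contact_force: [1.4, -0.3, 0.2]
finger_gap: -0.2
grasp_force: 0.0
t: 3.73
tool_pos: [542.7, -13.2, 169.1]
ee_rot: [0.707, 0.707, -0.0, -0.0]
contact_force: [-0.1, -0.6, -0.2]
finger_gap: -0.2
grasp_force: 0.0
```

```bash
cat > orb.py <<'E'
# orbit waypoints: prints tool dp (mm) = [dwy, dwx, -dwz], error-diffused to 0.5 mm
import numpy as np,sys
def go(p0,c,R,steps,deg,rise,q=0.5):
    p=np.array(p0,float)-c; a=np.degrees(np.arctan2(p[1],p[0])); cur=p.copy(); out=[]
    for i in range(1,steps+1):
        t=np.radians(a+deg*i); d=R*np.array([np.cos(t),np.sin(t)])-cur; d=np.round(d/q)*q; cur+=d; out.append((d[1],d[0]))
    for i,o in enumerate(out): print(i+1,o,end="  " if (i+1)%6 else "\n")
    print("end phi",a+deg*steps,"pos",cur+c)
E
python3 -c "
from orb import *
go((542.5,-13),np.array([555.2,24.7]),38.5,56,8,.27)"
```

```text
1 (np.float64(-0.0), np.float64(5.5))  2 (np.float64(-1.0), np.float64(5.5))  3 (np.float64(0.5), np.float64(5.5))  4 (np.float64(0.5), np.float64(5.0))  5 (np.float64(2.0), np.float64(5.0))  6 (np.float64(2.0), np.float64(5.0))
7 (np.float64(3.0), np.float64(4.5))  8 (np.float64(3.5), np.float64(4.0))  9 (np.float64(4.0), np.float64(3.5))  10 (np.float64(5.0), np.float64(3.0))  11 (np.float64(4.5), np.float64(2.0))  12 (np.float64(5.5), np.float64(2.0))
13 (np.float64(5.0), np.float64(0.5))  14 (np.float64(5.5), np.float64(0.0))  15 (np.float64(5.5), np.float64(-0.5))  16 (np.float64(5.0), np.float64(-1.5))  17 (np.float64(5.0), np.float64(-2.0))  18 (np.float64(4.5), np.float64(-3.0))
19 (np.float64(4.0), np.float64(-3.5))  20 (np.float64(4.0), np.float64(-4.0))  21 (np.float64(3.0), np.float64(-4.0))  22 (np.float64(2.0), np.float64(-5.0))  23 (np.float64(2.0), np.float64(-5.0))  24 (np.float64(1.0), np.float64(-5.5))
25 (np.float64(0.0), np.float64(-5.0))  26 (np.float64(-0.5), np.float64(-5.5))  27 (np.float64(-1.0), np.float64(-5.5))  28 (np.float64(-2.0), np.float64(-5.0))  29
[... 454 characters left out ...]
at64(-5.0), np.float64(2.5))  41 (np.float64(-4.0), np.float64(3.0))  42 (np.float64(-4.0), np.float64(3.5))
43 (np.float64(-3.5), np.float64(4.5))  44 (np.float64(-2.5), np.float64(4.5))  45 (np.float64(-2.5), np.float64(5.0))  46 (np.float64(-1.0), np.float64(5.0))  47 (np.float64(-1.0), np.float64(5.5))  48 (np.float64(0.5), np.float64(5.5))
49 (np.float64(0.5), np.float64(5.0))  50 (np.float64(2.0), np.float64(5.0))  51 (np.float64(2.0), np.float64(5.0))  52 (np.float64(3.0), np.float64(4.5))  53 (np.float64(3.5), np.float64(4.0))  54 (np.float64(4.0), np.float64(3.5))
55 (np.float64(5.0), np.float64(3.0))  56 (np.float64(4.5), np.float64(2.0))  end phi 339.38287125204096 pos [591.  11.]
```

```bash
python3 -m creep '[{"dp":[0,0.0055,0],"turn":[0,0,0],"fingers":0},{"dp":[-0.001,0.0055,0],"turn":[0,0,0],"fingers":0},{"dp":[0.0005,0.0055,0],"turn":[0,0,0],"fingers":0},{"dp":[0.0005,0.005,-0.0003],"turn":[0,0,0],"fingers":0},{"dp":[0.002,0.005,-0.0003],"turn":[0,0,0],"fingers":0},{"dp":[0.002,0.005,-0.0003],"turn":[0,0,0],"fingers":0},{"dp":[0.003,0.0045,-0.0003],"turn":[0,0,0],"fingers":0},{"dp":[0.0035,0.004,-0.0003],"turn":[0,0,0],"fingers":0}]'; python3 -c "
from station import r,optics
import cv2
o=optics.get_image('side');a=cv2.resize(o['color'][140:260,290:400,::-1],None,fx=4,fy=4)
o=optics.get_image('top');b=cv2.resize(o['color'][156:276,285:385,::-1],None,fx=4,fy=4)
cv2.imwrite('pics/s2.png',cv2.hconcat([a,b[:480]]))"
```

```text
t: 4.4
tool_pos: [583.3, -2.7, 170.8]
ee_rot: [0.707, 0.707, -0.0, 0.0]
contact_force: [-1.6, 0.6, -0.8]
finger_gap: -0.4
grasp_force: 0.6
```

View pics/s2.png

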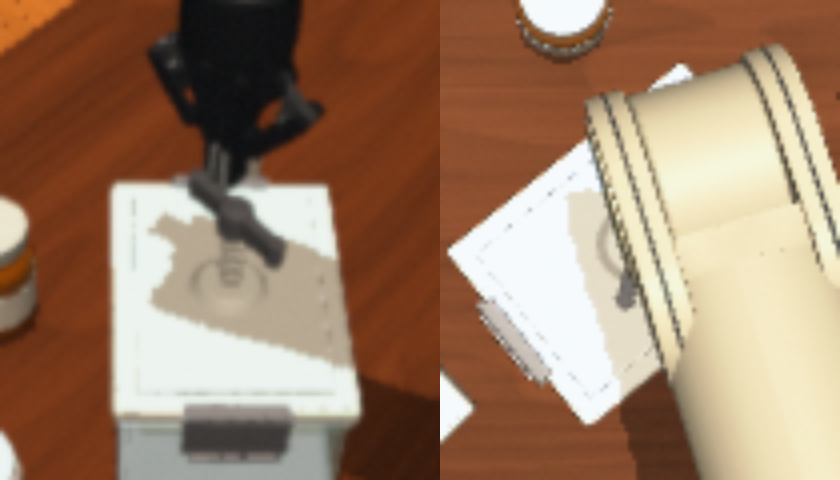

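The wing (from (195,185) to (280,255) in the side crop) has turned anticlockwise and the press is in place. Forces are small, so I continue the orbit.

```bash
python3 -m creep '[{"dp":[0.004,0.0035,-0.0003],"turn":[0,0,0],"fingers":0},{"dp":[0.005,0.003,-0.0003],"turn":[0,0,0],"fingers":0},{"dp":[0.0045,0.002,-0.0003],"turn":[0,0,0],"fingers":0},{"dp":[0.0055,0.002,-0.0003],"turn":[0,0,0],"fingers":0},{"dp":[0.005,0.0005,-0.0003],"turn":[0,0,0],"fingers":0},{"dp":[0.0055,0,-0.0003],"turn":[0,0,0],"fingers":0},{"dp":[0.0055,-0.0005,-0.0003],"turn":[0,0,0],"fingers":0},{"dp":[0.005,-0.0015,-0.0003],"turn":[0,0,0],"fingers":0},{"dp":[0.005,-0.002,-0.0003],"turn":[0,0,0],"fingers":0},{"dp":[0.0045,-0.003,-0.0003],"turn":[0,0,0],"fingers":0},{"dp":[0.004,-0.0035,-0.0003],"turn":[0,0,0],"fingers":0},{"dp":[0.004,-0.004,-0.0003],"turn":[0,0,0],"fingers":0}]'
```

```text
t: 5.5
tool_pos: [578.9, 55.0, 174.4]
ee_rot: [0.707, 0.707, -0.0, 0.0]
contact_force: [0.3, -0.7, -0.2]
finger_gap: 0.1
grasp_force: 0.3
```

```bash
python3 -m creep '[{"dp":[0.003,-0.004,-0.0003],"turn":[0,0,0],"fingers":0},{"dp":[0.002,-0.005,-0.0003],"turn":[0,0,0],"fingers":0},{"dp":[0.002,-0.005,-0.0003],"turn":[0,0,0],"fingers":0},{"dp":[0.001,-0.0055,-0.0003],"turn":[0,0,0],"fingers":0},{"dp":[0,-0.005,-0.0003],"turn":[0,0,0],"fingers":0},{"dp":[-0.0005,-0.0055,-0.0003],"turn":[0,0,0],"fingers":0}]';  python3 -c "
from station import r,optics
import cv2
o=optics.get_image('side');a=cv2.resize(o['color'][140:260,290:400,::-1],None,fx=4,fy=4)
o=optics.get_image('top');b=cv2.resize(o['color'][156:276,285:385,::-1],None,fx=4,fy=4)
cv2.imwrite('pics/s3.png',cv2.hconcat([a,b[:480]]))"
```

```text
t: 6.0
tool_pos: [548.8, 62.2, 176.3]
ee_rot: [0.707, 0.707, 0.0, 0.0]
contact_force: [-0.0, -0.3, -0.7]
finger_gap: 0.0
grasp_force: 0.3
```

View pics/s3.png

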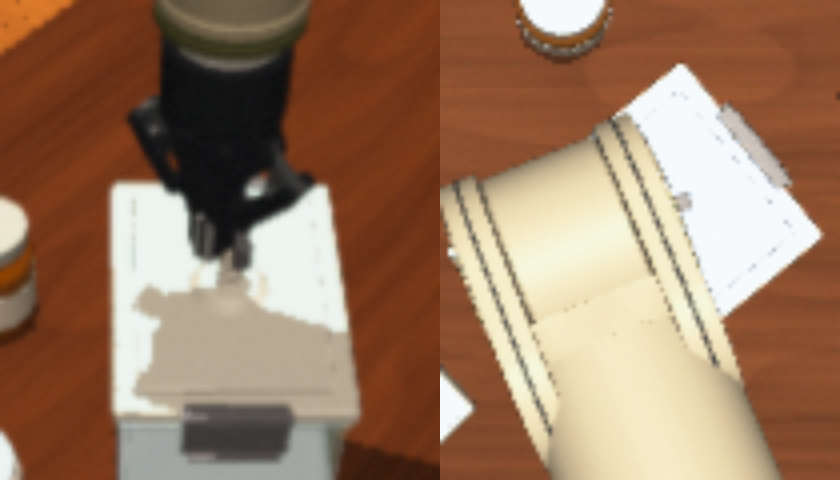

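The other wing's tip shows at crop (683,200), which puts it at about -50°. The pushed wing is therefore at about 130° with a lag of 30°, as planned, and the press is unmoved.

```bash
python3 -m creep '[{"dp":[-0.001,-0.0055,-0.0003],"turn":[0,0,0],"fingers":0},{"dp":[-0.002,-0.005,-0.0003],"turn":[0,0,0],"fingers":0},{"dp":[-0.0025,-0.0045,-0.0003],"turn":[0,0,0],"fingers":0},{"dp":[-0.0035,-0.0045,-0.0003],"turn":[0,0,0],"fingers":0},{"dp":[-0.0035,-0.0035,-0.0003],"turn":[0,0,0],"fingers":0},{"dp":[-0.0045,-0.003,-0.0003],"turn":[0,0,0],"fingers":0},{"dp":[-0.005,-0.003,-0.0003],"turn":[0,0,0],"fingers":0},{"dp":[-0.005,-0.0015,-0.0003],"turn":[0,0,0],"fingers":0},{"dp":[-0.005,-0.0015,-0.0002],"turn":[0,0,0],"fingers":0},{"dp":[-0.0055,-0.0005,-0.0002],"turn":[0,0,0],"fingers":0},{"dp":[-0.005,0.0005,-0.0002],"turn":[0,0,0],"fingers":0},{"dp":[-0.0055,0.001,-0.0002],"turn":[0,0,0],"fingers":0}]'
```

```text
t: 7.1
tool_pos: [518.4, 13.7, 179.5]
ee_rot: [0.707, 0.707, 0.0, 0.0]
contact_force: [-0.1, 0.9, -0.3]
finger_gap: 0.1
grasp_force: 0.5
```

```bash
python3 -m creep '[{"dp":[-0.005,0.002,-0.0002],"turn":[0,0,0],"fingers":0},{"dp":[-0.005,0.0025,-0.0002],"turn":[0,0,0],"fingers":0},{"dp":[-0.004,0.003,-0.0002],"turn":[0,0,0],"fingers":0},{"dp":[-0.004,0.0035,-0.0002],"turn":[0,0,0],"fingers":0},{"dp":[-0.0035,0.0045,-0.0002],"turn":[0,0,0],"fingers":0},{"dp":[-0.0025,0.0045,-0.0002],"turn":[0,0,0],"fingers":0},{"dp":[-0.0025,0.005,-0.0002],"turn":[0,0,0],"fingers":0},{"dp":[-0.001,0.005,-0.0002],"turn":[0,0,0],"fingers":0},{"dp":[-0.001,0.0055,-0.0002],"turn":[0,0,0],"fingers":0},{"dp":[0.0005,0.0055,-0.0002],"turn":[0,0,0],"fingers":0},{"dp":[0.0005,0.005,-0.0002],"turn":[0,0,0],"fingers":0},{"dp":[0.002,0.005,-0.0002],"turn":[0,0,0],"fingers":0}]';  python3 -c "
from station import r,optics
import cv2
o=optics.get_image('side');a=cv2.resize(o['color'][140:260,290:400,::-1],None,fx=4,fy=4)
o=optics.get_image('top');b=cv2.resize(o['color'][156:276,285:385,::-1],None,fx=4,fy=4)
cv2.imwrite('pics/s4.png',cv2.hconcat([a,b[:480]]))"
```

```text
t: 8.1
tool_pos: [569.7, -11.3, 181.7]
ee_rot: [0.707, 0.707, -0.0, -0.0]
contact_force: [-1.2, -0.5, -0.8]
finger_gap: 0.2
grasp_force: 0.5
```

View pics/s4.png

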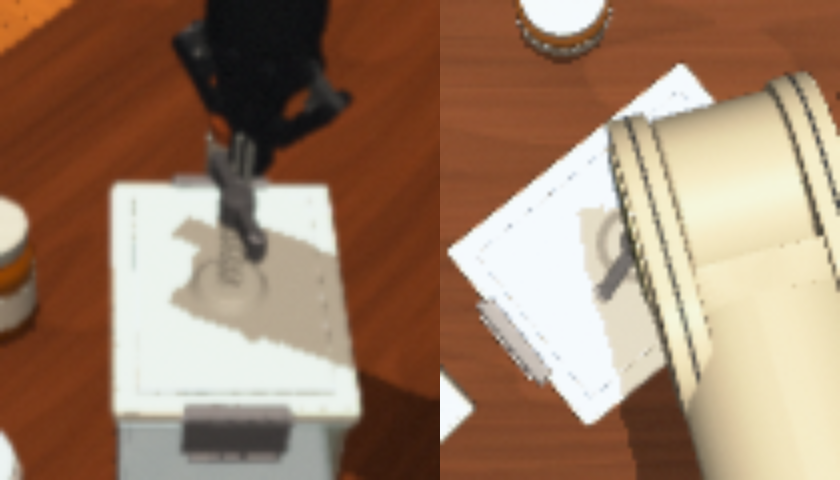

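The near wing tip shows at crop (604,297), so the pushed wing is at about -30° and about 68° short of the stop. I'll do 48° more and then measure.

```bash
python3 -m creep '[{"dp":[0.002,0.005,-0.0002],"turn":[0,0,0],"fingers":0},{"dp":[0.003,0.0045,-0.0002],"turn":[0,0,0],"fingers":0},{"dp":[0.0035,0.004,-0.0002],"turn":[0,0,0],"fingers":0},{"dp":[0.004,0.0035,-0.0002],"turn":[0,0,0],"fingers":0},{"dp":[0.005,0.003,-0.0002],"turn":[0,0,0],"fingers":0},{"dp":[0.0045,0.002,-0.0002],"turn":[0,0,0],"fingers":0},{"dp":[0,0,0],"turn":[0,0,0],"fingers":0}]';  python3 -c "
from station import r,optics
import cv2
o=optics.get_image('side');a=cv2.resize(o['color'][140:260,290:400,::-1],None,fx=4,fy=4)
o=optics.get_image('top');b=cv2.resize(o['color'][156:276,285:385,::-1],None,fx=4,fy=4)
cv2.imwrite('pics/s5.png',cv2.hconcat([a,b[:480]]))"
```

```text
t: 8.78
tool_pos: [591.7, 12.2, 183.1]
ee_rot: [0.707, 0.707, 0.0, -0.0]
contact_force: [-0.7, -0.1, 0.2]
finger_gap: 0.1
grasp_force: 0.0
```

View pics/s5.png

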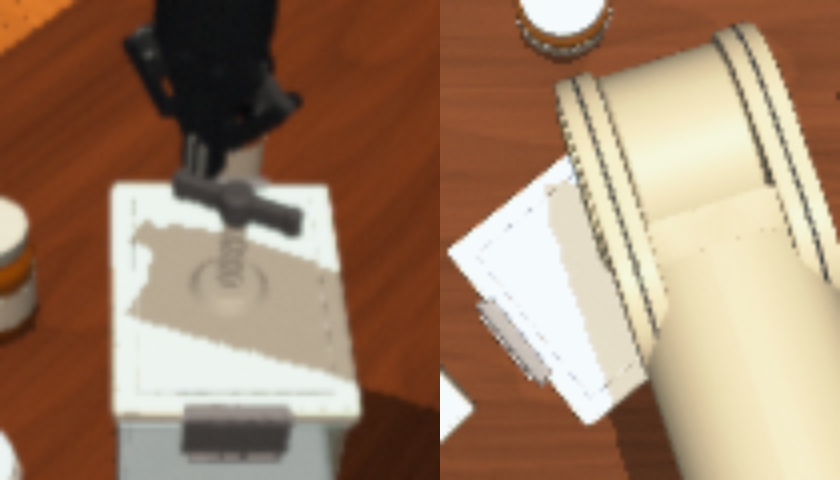

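In the side crop the bar runs from (180,187) over the hub at (237,203) to (292,218). I'll convert these to angles.

```bash
python3 -c "
from h import *
o=dict(np.load('side0.npz'))
c=np.array([[180,187],[237,203],[292,218]])/4+[290,140]-.375
for z in(186,192):
  P=onplane(o,c,z)[:,:2]; d=P[0]-P[2]; print(P.round(1),np.degrees(np.arctan2(d[1],d[0])),np.hypot(*d))
"
```

```text
[[596.7  32.5]
 [558.5  21. ]
 [522.6   9.7]] 17.103093965117882 77.53073875188147
[[593.   37.9]
 [555.2  26.5]
 [519.6  15.3]] 17.10309396511785 76.83168846901981
```

The bar is at 17°, so about 21° remain. I push about 13° more in small rows, staying short of the hard stop, then back off.

```bash
python3 -m creep '[{"dp":[0.002,0.0005,-0.0001],"turn":[0,0,0],"fingers":0},{"dp":[0.002,0.0005,-0.0001],"turn":[0,0,0],"fingers":0},{"dp":[0.002,0.0005,-0.0001],"turn":[0,0,0],"fingers":0},{"dp":[0.0025,0.0005,-0.0001],"turn":[0,0,0],"fingers":0},{"dp":[0,0,0],"turn":[0,0,0],"fingers":0}]';  python3 -c "
from station import r,optics
import cv2,numpy as np
print(r.read_state()['contact_force'])
o=optics.get_image('side');a=cv2.resize(o['color'][160:220,300:400,::-1],None,fx=8,fy=8)
cv2.imwrite('pics/s6.png',a)"
```

```text
t: 9.3
tool_pos: [593.3, 19.7, 183.5]
ee_rot: [0.707, 0.707, 0.0, 0.0]
contact_force: [-0.1, -0.2, -0.0]
finger_gap: 0.1
grasp_force: 0.2
[-0.05997798 -0.15881206 -0.01243565]
```

View pics/s6.png

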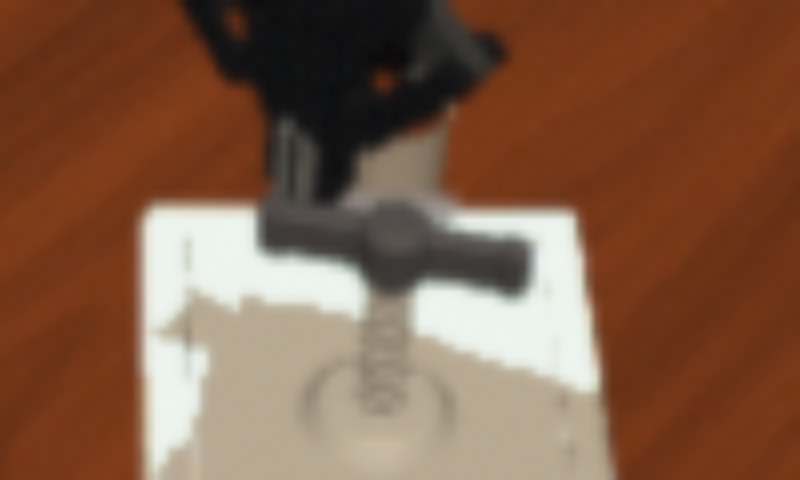

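The bar's top edge runs from (270,205) to (525,245), nearly parallel to the lid's far edge from (150,207) to (575,212). I'll compute both angles.

```bash
python3 -c "
from h import *
o=dict(np.load('side0.npz'))
def ang(c,z):
  P=onplane(o,np.array(c)/8+[300,160]-.44,z)[:,:2]; d=P[0]-P[1]; return np.degrees(np.arctan2(d[1],d[0])).round(1),np.hypot(*d).round(1)
print(ang([[270,205],[525,245]],195),ang([[268,245],[518,292]],176),ang([[262,222],[530,268]],186),'lid',ang([[150,207],[575,212]],104))
"
```

```text
(np.float64(26.5), np.float64(84.3)) (np.float64(24.1), np.float64(84.4)) (np.float64(25.3), np.float64(89.5)) lid (np.float64(38.6), np.float64(159.2))
```

About 13° (0.23 rad) remain. I add about 5° more, then back the tip off, lift it and clear the view.

```bash
python3 -m creep '[{"dp":[0.0015,0,-0.0001],"turn":[0,0,0],"fingers":0},{"dp":[0.0015,0,-0.0001],"turn":[0,0,0],"fingers":0},{"dp":[0.001,0,0],"turn":[0,0,0],"fingers":0},{"dp":[0,0,0],"turn":[0,0,0],"fingers":0}]'; python3 -m creep '[{"dp":[-0.005,0,0],"turn":[0,0,0],"fingers":0},{"dp":[-0.007,0.002,0],"turn":[0,0,0],"fingers":0},{"dp":[-0.002,0.002,-0.01],"turn":[0,0,0],"fingers":0},{"dp":[0,0,-0.02],"turn":[0,0,0],"fingers":0},{"dp":[0,0,-0.02],"turn":[0,0,0],"fingers":0},{"dp":[-0.02,0,-0.02],"turn":[0,0,0],"fingers":0},{"dp":[-0.03,0,0],"turn":[0,0,0],"fingers":0},{"dp":[-0.03,0,0],"turn":[0,0,0],"fingers":0},{"dp":[-0.03,0,0],"turn":[0,0,0],"fingers":0},{"dp":[-0.03,0,0],"turn":[0,0,0],"fingers":0},{"dp":[-0.03,0,0],"turn":[0,0,0],"fingers":0},{"dp":[-0.02,0,0],"turn":[0,0,0],"fingers":0}]'; python3 -m creep '[{"dp":[-0.02,0,0],"turn":[0,0,0],"fingers":0},{"dp":[0,0,0],"turn":[0,0,0],"fingers":0},{"dp":[0,0,0],"turn":[0,0,0],"fingers":0}]'
python3 - <<'E'
from station import optics
from h import *
o=optics.get_image("top"); b=np.zeros((400,640),bool); b[190:245,305:365]=1
HZ=np.zeros((400,640)); HZ[o["range_z"]>0]=cloud(o,np.ones_like(b))[:,2]
m=b&(HZ>150); v,u=np.nonzero(m); z=np.median(HZ[m]); R=onplane(o,np.c_[u,v],z)[:,:2]
a=np.linalg.eigh(np.cov((R-R.mean(0)).T))[1][:,1]; print(m.sum(),z,R.mean(0).round(1),"bar",np.degrees(np.arctan2(a[1],a[0])).round(1),"len",np.ptp(R@a))
w=np.zeros_like(b); w[165:270,280:390]=1
l=((o["color"].min(2)>150)&w).astype(np.uint8); c=max(cv2.findContours(l,0,2)[0],key=cv2.contourArea)
P=onplane(o,cv2.boxPoints(cv2.minAreaRect(c)),104); S=min(P[1]-P[0],P[2]-P[1],key=np.linalg.norm); print(P.mean(0).round(1),np.degrees(np.arctan2(S[1],S[0]))%180)
cv2.imwrite("pics/end.png",o["color"][120:300,220:430,::-1].repeat(2,0).repeat(2,1))
E
```

```text
t: 9.68
tool_pos: [593.3, 23.4, 183.6]
ee_rot: [0.707, 0.707, 0.0, 0.0]
contact_force: [0.2, -0.9, 0.2]
finger_gap: 0.4
grasp_force: 0.2
t: 10.68
tool_pos: [596.8, -185.3, 254.3]
ee_rot: [0.709, 0.706, -0.0, 0.001]
contact_force: [0.4, -0.9, -0.4]
finger_gap: -0.0
grasp_force: 0.0
t: 10.93
tool_pos: [597.0, -202.6, 254.0]
ee_rot: [0.708, 0.706, 0.0, 0.0]
contact_force: [0.4, 0.3, -1.0]
finger_gap: -0.2
grasp_force: 0.0
172 197.1582066996193 [555.2  24.4] bar -148.9 len 90.4383801926968
[554.4  25.3 104. ] 38.490282449622725
```

View pics/end.png

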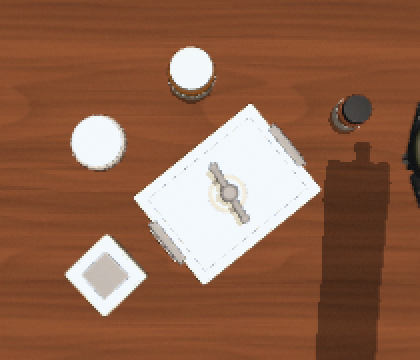

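The bar, from about (213,165) to (245,222), is at 31.1° against the stop at 38.5°, so q ≈ -0.13 rad. Its height has risen to 197 mm as expected. The press and the bystanders have not moved, and the robot is clear.

```bash
python3 -c "
from station import r; print(r.hand_in())"
```

```text
the job is handed in; nothing more can be done
None
```

The job is handed in: pushed ungripped, the screw measured about 0.13 rad short of its upper stop (limit 0.4), with the press and bystanders unmoved in the last picture and the robot clear; no verdict came back.

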